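# Stop the wall clock's movement and set its minute hand

### The arm

A 7-joint arm with a two-finger parallel gripper is mounted at the origin on the work surface. World frame = base frame: x ahead of the robot, y to its left, z up, the work surface at z = 0. Lengths are in m, angles in rad, forces in N, time in s.
With the tool pointing down it reaches from about 0.4 to 0.925 m from the base axis. Payload 4.1 kg.
Tool frame: the origin (TCP) lies at the very end of the fingers, on their centre line; the grasp point (between the pads) lies 19 mm behind it (r.pinch_z is the distance from the TCP to the grasp point, in m); z points along the fingers, y is the line along which they close (so a half turn about z gives the same grasp; the last joint's range is limited). The gripper opens to 85 mm and grips with 20 to 120 N. Pads are 22 mm wide; open, the fingers measure 114 mm over their backs; the gripper's body (76 mm by 85 mm) begins 54 mm behind the grasp point. The pads swing forward as they close: fully open they stand 13 mm farther back than shut.
Start: joints at [-1.312, 0.398, 0.045, 1.537, -0.019, 1.207, -0.051], TCP at [0.228, 0.609, 0.231] pointing down, gripper open.
Joint ranges: [-2.82, 2.82], [-0.49, 2.23], [-1.37, 1.46], [0, 2.46], [-1.36, 4.5], [0.23, 2], [-2.94, 2.94]. Speed limits (rad/s): [2.57, 2.57, 3.14, 3.14, 3.14, 3.14, 3.14].

### API

Orientations are given as a unit quaternion [x, y, z, w].
In Python, from plant import telemetry, imaging, sign_off, r gives the robot as it stands.
- The arm moves only by the tool step_arm, never from a script. Its argument "motion" is a list of rows, each an object of numbers: "ax", "ay", "az": the turn, a rotation vector about the tool's x, y, z in rad; "x", "y", "z": the shift along the tool's x, y, z in m; "jaw": the opening in per cent of the stroke, from 0 (shut) to 100 (fully open). In form: [{"ax": .., "ay": .., "az": .., "x": .., "y": .., "z": .., "jaw": ..}, ...]. A call has 1 to 8 rows; each row is the pose to reach, as a shift and turn from the pose commanded when the call began, along the tool's axes at that moment; what a row does not reach only later rows make up. A row lasts 1/8 s, in which the tool goes at most 62.5 mm and 10.7 degrees, less where a joint would pass 70% of its speed; a pose out of reach is approached as far as the arm can. A call with a gripper value outside its range is refused whole. The fingers move at their own pace and stop on an object; the grip force is fixed at half the most. Time passes only in rows, so rows that repeat a pose let the fingers close. It gives the time, the measured TCP pose, the force, the opening and the grip force at its end, in the units of the state.
- telemetry.sense(): the state, without advancing time (a new reading comes with each control period).
- imaging.snapshot(name): name is "scene" or "top" or "wrist"; returns the picture (384x512x3 uint8, red, green, blue); there is no depth.
- imaging.camera_model(name): a dict with "camera_matrix" (3x3 intrinsics, pixels), "distortion" ([k1, k2, p1, p2, k3] as OpenCV has them; the pictures are not rectified), "rvec" (rotation vector, rad) and "tvec" (3), from world to camera coordinates, as OpenCV has them. Camera axes: x right, y down, z forward; pixel columns grow to the right and rows downward; lengths in m; the calibration is good to about 2 mm. A picture is of the moment at which its call begins: read the wrist's pose just before it. camera_model takes no time and is no camera call; for the wrist camera it gives the pose at the moment of the call.
- sign_off(): hands the job in; it is judged then, once.
The state is a dict: "time_s": time; "joint_positions": joint angles; "joint_velocities": joint speeds; "tau": joint torques, N m; "tool_pos": TCP position; "tool_rot": TCP orientation; "wrist_force": force on the tool from outside, world axes, zero at the start; "wrist_torque": the same for the moment, N m; "grip_width": finger opening in m; "finger_force": force on a finger pad.
Only numpy, scipy, OpenCV 4.12 (cv2) and the standard library are available. Lean on these libraries where they do the work, as an engineer would, in place of code of your own. Each camera call takes 0.05 s, during which the arm holds its last target. There are 200 camera calls.

### The job

The wall clock lies face up on its wooden backboard: with a fingertip, first push the red-tipped stop lever beside the dial fully across to its other end stop, then push the long minute hand clockwise only, never backwards, until it points at the red marker on the dial's rim. Do not lift or shove the clock, leave the marker where it is set, and leave the other things on and around the backboard where they are.

Things in the scene. Friction and masses are not known exactly. Their poses are not given: they have to be found in the camera images.
- clock_board: The clock: a loose wooden backboard, 270 mm (its x) by 430 mm (its y) by 18 mm thick, lying flat, carrying a white round dial (at its +y) and a stop lever (at its -y); about 1.1 kg, held only by friction with the bench (slides at some 6 N of sideways push). Origin: centre of the board's underside; -x is its robot-side edge.
- dial_centre (a point): Centre of the dial's face (on the hands' axis). The dial is a drum 240 mm across, its face 44 mm above the bench; z up. A brass spindle 12 mm across rises 24 mm from the face here.
- minute_hand (a joint): Angle of the long black minute hand, rad, growing CLOCKWISE seen from above; at 0 it points along the backboard's +x; starts at 0 to 1.2. Turning it takes about 0.06 N m (1 N at its outer part); it stays where it is left; no stop in its first turn. The black hour hand beneath (45 mm long, 7 to 10 mm above the dial's face) follows by gearing and is not to be pushed.
- minute_tip (a point): The outer end of the minute hand: 100 mm from the axis, at half the hand's thickness. The hand is 5 mm thick, its underside 15 mm and its top 20 mm above the dial's face; it is 9 mm wide out to 75 mm from the axis, then 5 mm wide to its end, with a 10 mm tail.
- mark_point (a point): The point the red marker indicates: on the dial's face, 100 mm from its centre, straight inward of the marker. The hand points at it when its tip is directly above this point. The marker is a small red arrow on the rim, 102 to 130 mm from the axis, 18 mm wide, 3 mm high, held firmly. It starts 80 to 300 degrees clockwise of the hand.
- stop_lever (a joint): Angle of the stop lever, rad: 0 at one end stop, 1.2 at the other; grows counter-clockwise seen from above. It starts between 0 and 0.25, and is fully across at 1.2. It swings flat above the board, friction about 0.05 N m (about 1 N at its red end), and stays where it is left.
- lever_pivot (a point): On the stop lever's upright axis, 38 mm above the bench, the mid-height of its arm. A post of 22 mm across stands here.
- lever_end (a point): Middle of the upright red pin at the lever's free end: 56 mm from the pivot, 47 mm above the bench; the pin is 14 mm across and stands from 32 to 62 mm above the bench. The steel arm is 10 mm wide, 7 mm high. The board's top beneath is 18 mm above the bench. The lever starts at its end away from the dial and is pushed towards the dial.
- loupe: A black eye loupe, 34 mm across and 28 mm tall, loose on the backboard at its robot-side corner by the lever. Origin: centre of its underside. Leave it.
- winding_key: A brass winding key standing upright, 30 mm wide and 38 mm tall, loose on the backboard at the lever's far side. Origin: centre of its underside. Leave it.
- oil_bottle: Small amber bottle, 36 mm across, 70 mm tall, on the bench to the right. Origin: centre of its underside. Leave it.
- screwdriver: Screwdriver with a red handle, 170 mm long, lying on the bench to the left. Leave it.
- hammer: Small hammer, 220 mm long, lying on the bench to the right. Leave it.
- pin_dish: Glass dish, 70 mm across, 25 mm tall, on the bench to the left. Origin: centre of its underside. Leave it.
- movement: Brass watch movement, 56 mm across, 38 mm tall, on the bench to the left. Origin: centre of its underside. Leave it.

How it is judged:
On the way, in this order (a step that is already met when the one before it is completed fails the run):
1. the stop lever has been pushed across to its other end (value of joint stop_lever above 1.08 rad), for 0.2 s.
2. the minute hand points at the red marker (horizontal distance between minute_tip and mark_point below 0.007 m and velocity of joint minute_hand below 0.05 rad/s), for 0.2 s.
At the end, for the whole second after the job is handed in: The lever is at its far end (joint above 1.08 of 1.2 rad), the minute hand's tip is within 7 mm of the marker's point seen from above (about 4 degrees) and at rest, and the clock lies flat and still (all of step 2 and value of joint stop_lever above 1.08 rad and velocity of joint minute_hand above -0.05 rad/s and angle between clock_board's own z axis and vertical below 0.05 rad and linear speed of clock_board below 0.02 m/s); the robot touches nothing.
It fails at once if the minute hand is turned backwards (faster than 0.2 rad/s) (velocity of joint minute_hand below -0.2 rad/s).
It fails at once if the clock is shoved more than 30 mm (distance of clock_board from where it was at the start of the episode above 0.03 m).
It fails at once if the clock is lifted or tipped (height (world z) of clock_board above 0.008 m or angle between clock_board's own z axis and vertical above 0.06 rad).
It fails at once if the red marker is moved more than 35 mm (distance of mark_point from where it was at the start of the episode above 0.035 m).
It fails at once if one of the other loose things is moved more than 30 mm or lifted (distance of any of loupe, winding_key, oil_bottle, screwdriver, hammer, pin_dish, movement from where it was at the start of the episode above 0.03 m).
It also fails if it takes over 72 s, if anything falls off the work surface, if the arm or the gripper's body presses on something with over 40 N, if the wrist force passes 120 N, or if a joint passes its speed limit or range.

## Working session

There is one attempt and no reset: what is moved stays moved. The work goes in short steps, Python scripts to look and compute and a tool call to move; the robot and the scene stay as the last step left them, time stands still between calls to the robot, and variables do not carry over. Pictures are saved under pics/ and viewed, at most 10 in all, crops included, and the job is handed in when it is done.

Besides the shell and the picture viewer there is one more tool, called after "Call:" in YAML: its name, and indented under it one key for each argument. step_arm: Moves the arm, as the interface text tells. Its arguments: {"type":"object","properties":{"motion":{"type":"array"}},"required":["motion"]}

```bash
mkdir -p pics; python3 - <<'E'
from plant import telemetry, imaging
import cv2
s=telemetry.sense();print({k:s[k] for k in('time_s','tool_pos','tool_rot','wrist_force','grip_width')})
for n in('top','scene'):
    im=imaging.snapshot(n);cv2.imwrite(f'pics/{n}0.png',cv2.cvtColor(im,cv2.COLOR_RGB2BGR))
    m=imaging.camera_model(n);print(n,m)
E
```

```text
{'time_s': 0.0, 'tool_pos': array([0.22741566, 0.60820897, 0.2302146 ]), 'tool_rot': array([ 1.77902095e-01,  9.84047657e-01, -1.02149655e-03, -9.91950670e-05]), 'wrist_force': array([-0.58881027,  0.74260897, -0.4251862 ]), 'grip_width': 0.08572860990097071}
top {'camera_matrix': array([[426.82510501,   0.        , 248.48588841],
       [  0.        , 426.82510501, 192.03182517],
       [  0.        ,   0.        ,   1.        ]]), 'distortion': array([-0.13534729,  0.        ,  0.        ,  0.        ,  0.        ]), 'rvec': array([ 2.21678384, -1.99737438,  0.21232329]), 'tvec': array([-0.02829382,  0.53723569,  1.12984969])}
scene {'camera_matrix': array([[430.90515375,   0.        , 250.73422183],
       [  0.        , 430.90515375, 195.85239856],
       [  0.        ,   0.        ,   1.        ]]), 'distortion': array([0.00953075, 0.        , 0.        , 0.        , 0.        ]), 'rvec': array([ 1.6284475 ,  2.19882975, -0.65172105]), 'tvec': array([ 0.11700185, -0.38967501,  1.67100243])}
```

View pics/top0.png

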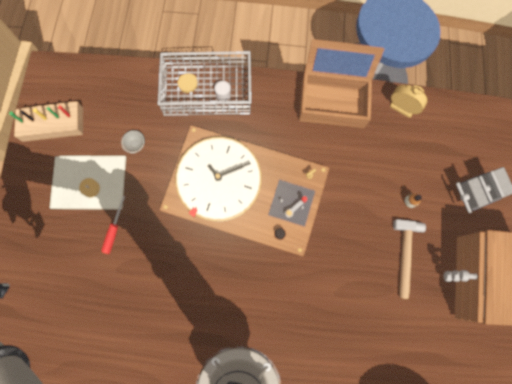

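View pics/scene0.png

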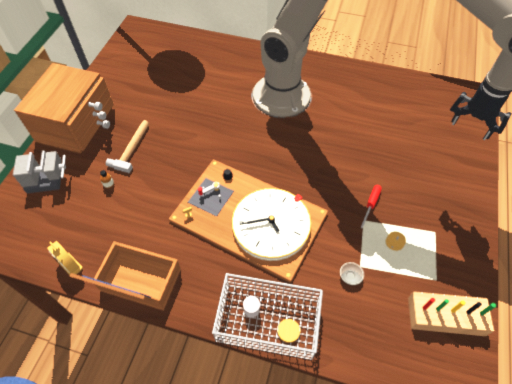

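```bash
cat > h.py <<'E'
import numpy as np, cv2
from plant import imaging
def ray(m,px,z):
    K,d=np.array(m['camera_matrix']),np.array(m['distortion'])
    n=cv2.undistortPoints(np.array(px,float).reshape(-1,1,2),K,d).reshape(-1,2)
    R=cv2.Rodrigues(np.array(m['rvec']))[0];t=np.array(m['tvec'])
    c=-R.T@t; D=np.c_[n,np.ones(len(n))]@R
    return c+D*((z-c[2])/D[:,2])[:,None]
def blobs(im,kind,amin=4):
    h=cv2.cvtColor(im,cv2.COLOR_RGB2HSV);H,S,V=[h[...,i].astype(int) for i in range(3)]
    m={'red':((H<7)|(H>172))&(S>150)&(V>120),'white':(S<50)&(V>170),'black':(V<70)}[kind].astype(np.uint8)
    n,l,st,c=cv2.connectedComponentsWithStats(m)
    return m,l,[(i,st[i,4],c[i].round(1)) for i in range(1,n) if st[i,4]>=amin]
E
python3 - <<'E'
from h import *
im=cv2.cvtColor(cv2.imread('pics/top0.png'),cv2.COLOR_BGR2RGB);m=imaging.camera_model('top')
for i,a,c in blobs(im,'red')[2]: print('red',a,c,ray(m,c,.047).round(4))
mk,l,b=blobs(im,'white');i,a,c=max((x for x in b if 150<x[2][0]<270 and 130<x[2][1]<220),key=lambda x:x[1])
cn=max(cv2.findContours((l==i).astype(np.uint8),0,1)[0],key=len);e=cv2.fitEllipse(cv2.convexHull(cn));print(e,ray(m,e[0],.044))
cr=cv2.cvtColor(im,cv2.COLOR_RGB2BGR)[120:260,155:335];cv2.imwrite('pics/c0.png',cv2.resize(cr,None,fx=4.2,fy=4.2,interpolation=cv2.INTER_CUBIC))
E
```

```text
red 30 [ 64.2 110.9] [[0.7293 0.6051 0.047 ]]
red 11 [303.5 198.6] [[ 0.5365 -0.1272  0.047 ]]
red 304 [109.2 238.8] [[0.3668 0.3987 0.047 ]]
((217.89837646484375, 178.35528564453125), (79.78388214111328, 82.33184814453125), 75.97323608398438) [[0.56998531 0.11790768 0.044     ]]
```

View pics/c0.png

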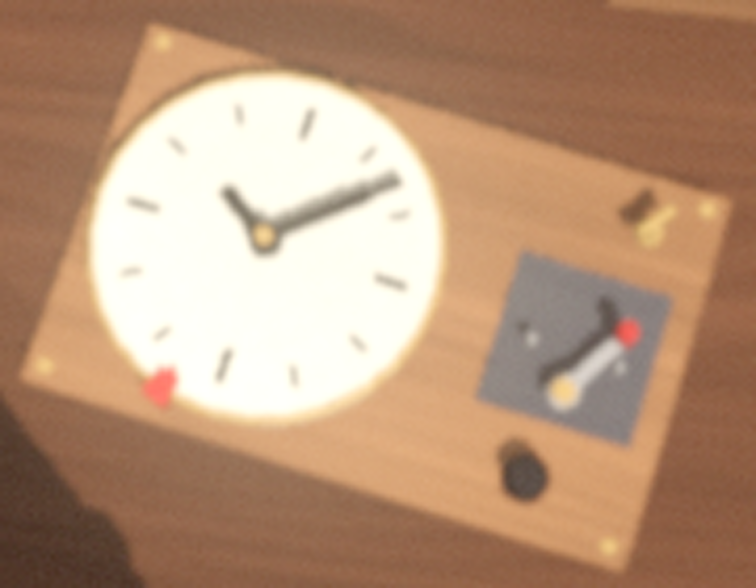

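```bash
cat >> h.py <<'E'
from scipy.spatial.transform import Rotation as Ro
def totool(s,p): return Ro.from_quat(s['tool_rot']).inv().apply(np.array(p)-np.array(s['tool_pos']))
E
python3 - <<'E'
from h import *
from plant import telemetry
m=imaging.camera_model('top');s=telemetry.sense()
P={'c':(262,237,.068),'tip':(398,180,.0615),'mark':(161,387,.047),'piv':(562,390,.05),'pin':(628,331,.06),'key':(655,240,.04),'loupe':(525,478,.046)}
W={k:ray(m,[(v[0]+.5)/4.2+154.5,(v[1]+.5)/4.2+119.5],v[2])[0] for k,v in P.items()}
for k,w in W.items(): print(k,w.round(4))
a=lambda p,q:np.degrees(np.arctan2(*(W[q]-W[p])[[1,0]]))
for p,q in(('c','tip'),('c','mark'),('piv','pin')): print(p,q,a(p,q).round(1),np.linalg.norm((W[q]-W[p])[:2]).round(4))
print(Ro.from_quat(s['tool_rot']).as_matrix().round(3))
print(totool(s,[.51,-.165,.15]))
E
```

```text
c [0.5706 0.1189 0.068 ]
tip [0.6206 0.0338 0.0615]
mark [0.4673 0.1754 0.047 ]
piv [ 0.4925 -0.0882  0.05  ]
pin [ 0.5345 -0.1275  0.06  ]
key [ 0.6032 -0.1433  0.04  ]
loupe [ 0.4325 -0.0694  0.046 ]
c tip -59.6 0.0987
c mark 151.3 0.1177
piv pin -43.1 0.0575
[[-0.937  0.35  -0.   ]
 [ 0.35   0.937 -0.002]
 [-0.    -0.002 -1.   ]]
[-0.53538725 -0.62529992  0.08155126]
```

Call:
step_arm:
  motion:
    - {"x":-0.535,"y":-0.62,"z":0.08,"jaw":0}
    - {"x":-0.535,"y":-0.62,"z":0.08,"jaw":0}
    - {"x":-0.535,"y":-0.62,"z":0.08,"jaw":0}
    - {"x":-0.535,"y":-0.62,"z":0.08,"jaw":0}
    - {"x":-0.535,"y":-0.62,"z":0.08,"jaw":0}
    - {"x":-0.535,"y":-0.62,"z":0.08,"jaw":0}
    - {"x":-0.535,"y":-0.62,"z":0.08,"jaw":0}
    - {"x":-0.535,"y":-0.62,"z":0.08,"jaw":0}

```text
invalid input
```

```bash
python3 - <<'E'
from h import *
from plant import telemetry
s=telemetry.sense();print(s['time_s'],s['tool_pos'],s['tool_rot'],totool(s,[.508,-.160,.15]))
E
```

```text
0.1 [0.22743547 0.60829746 0.23036444] [ 1.77878975e-01  9.84051986e-01 -8.69852584e-04 -5.95092488e-05] [-0.5317634  -0.62131651  0.08154366]
```

Call:
step_arm:
  motion:
    - {"ax":0,"ay":0,"az":0,"x":-0.06,"y":-0.01,"z":0.0,"jaw":0}
    - {"ax":0,"ay":0,"az":0,"x":-0.535,"y":-0.62,"z":0.08,"jaw":0}
    - {"ax":0,"ay":0,"az":0,"x":-0.535,"y":-0.62,"z":0.08,"jaw":0}
    - {"ax":0,"ay":0,"az":0,"x":-0.535,"y":-0.62,"z":0.08,"jaw":0}
    - {"ax":0,"ay":0,"az":0,"x":-0.535,"y":-0.62,"z":0.08,"jaw":0}
    - {"ax":0,"ay":0,"az":0,"x":-0.535,"y":-0.62,"z":0.08,"jaw":0}
    - {"ax":0,"ay":0,"az":0,"x":-0.535,"y":-0.62,"z":0.08,"jaw":0}
    - {"ax":0,"ay":0,"az":0,"x":-0.535,"y":-0.62,"z":0.08,"jaw":0}

```text
time_s: 1.1
tool_pos: [0.4107, 0.1612, 0.1861]
tool_rot: [0.178, 0.984, 0.0, 0.0]
wrist_force: [1.2, 0.4, 0.7]
grip_width: 0.0001
finger_force: 0.0
```

```bash
python3 - <<'E'
from h import *
from plant import telemetry
s=telemetry.sense();print(s['time_s'],s['tool_pos'],s['tool_rot'],totool(s,[.508,-.160,.15]))
E
```

```text
1.1 [0.41069287 0.16124537 0.18606369] [1.77777340e-01 9.84070695e-01 2.56380527e-04 1.39893457e-04] [-0.20355061 -0.26691266  0.03595322]
```

Call:
step_arm:
  motion:
    - {"ax":0,"ay":0,"az":0,"x":-0.2,"y":-0.25,"z":0.03,"jaw":0}
    - {"ax":0,"ay":0,"az":0,"x":-0.2,"y":-0.25,"z":0.03,"jaw":0}
    - {"ax":0,"ay":0,"az":0,"x":-0.2,"y":-0.25,"z":0.03,"jaw":0}
    - {"ax":0,"ay":0,"az":0,"x":-0.2,"y":-0.25,"z":0.03,"jaw":0}
    - {"ax":0,"ay":0,"az":0,"x":-0.2,"y":-0.25,"z":0.03,"jaw":0}
    - {"ax":0,"ay":0,"az":0,"x":-0.2,"y":-0.25,"z":0.03,"jaw":0}
    - {"ax":0,"ay":0,"az":0,"x":-0.2,"y":-0.25,"z":0.03,"jaw":0}
    - {"ax":0,"ay":0,"az":0,"x":-0.2,"y":-0.25,"z":0.03,"jaw":0}

```text
time_s: 2.1
tool_pos: [0.5101, -0.1388, 0.156]
tool_rot: [0.177, 0.984, 0.001, -0.0]
wrist_force: [-0.4, 0.3, -0.1]
grip_width: -0.0003
finger_force: 0.0
```

```bash
python3 - <<'E'
from h import *
from plant import telemetry
s=telemetry.sense();print(s['time_s'],s['tool_pos'],totool(s,[.508,-.160,.15]))
m=imaging.camera_model('wrist');im=imaging.snapshot('wrist');cv2.imwrite('pics/w1.png',cv2.cvtColor(im,cv2.COLOR_RGB2BGR))
for i,a,c in blobs(im,'red',20)[2]: print('red',a,c,ray(m,c,.062).round(4),ray(m,c,.047).round(4))
E
```

```text
2.1 [ 0.5101173  -0.13877089  0.15601829] [-0.0053989  -0.02064877  0.00598816]
red 345 [281.9 216.6] [[ 0.5294 -0.1275  0.062 ]] [[ 0.5357 -0.1286  0.047 ]]
```

View pics/w1.png

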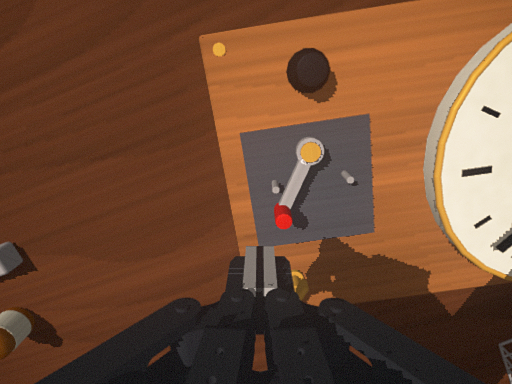

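Call:
step_arm:
  motion:
    - {"ax":0,"ay":0,"az":0,"x":-0.018,"y":-0.02,"z":0.03,"jaw":0}
    - {"ax":0,"ay":0,"az":0,"x":-0.018,"y":-0.02,"z":0.07,"jaw":0}
    - {"ax":0,"ay":0,"az":0,"x":-0.018,"y":-0.02,"z":0.109,"jaw":0}
    - {"ax":0,"ay":0,"az":0,"x":-0.018,"y":-0.02,"z":0.109,"jaw":0}
    - {"ax":0,"ay":0,"az":0,"x":-0.018,"y":-0.01,"z":0.109,"jaw":0}
    - {"ax":0,"ay":0,"az":0,"x":-0.019,"y":0.0,"z":0.109,"jaw":0}
    - {"ax":0,"ay":0,"az":0,"x":-0.02,"y":0.01,"z":0.109,"jaw":0}
    - {"ax":0,"ay":0,"az":0,"x":-0.02,"y":0.02,"z":0.109,"jaw":0}

```text
time_s: 3.15
tool_pos: [0.5374, -0.129, 0.0482]
tool_rot: [0.178, 0.984, -0.0, 0.001]
wrist_force: [0.3, -0.8, 1.1]
grip_width: 0.0002
finger_force: 0.8
```

```bash
python3 - <<'E'
from h import *
from plant import telemetry
s=telemetry.sense();print(s['time_s'],s['tool_pos'],s['wrist_force'])
m=imaging.camera_model('wrist');im=imaging.snapshot('wrist');cv2.imwrite('pics/w2.png',cv2.cvtColor(im,cv2.COLOR_RGB2BGR))
for i,a,c in blobs(im,'red',20)[2]:
    p=ray(m,c,.05)[0];print('red',a,c,p.round(4),np.degrees(np.arctan2(p[1]+.0882,p[0]-.4925)))
E
```

```text
3.15 [ 0.53739658 -0.1289556   0.04823337] [ 0.26823217 -0.82227555  1.14713527]
red 1073 [302.  267.2] [ 0.546  -0.1103  0.05  ] -22.399461395499095
```

View pics/w2.png

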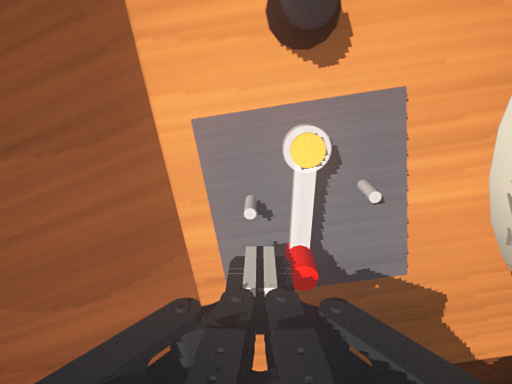

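Call:
step_arm:
  motion:
    - {"ax":0,"ay":0,"az":0,"x":0.0,"y":0.01,"z":0,"jaw":0}
    - {"ax":0,"ay":0,"az":0,"x":0.004,"y":0.02,"z":0,"jaw":0}
    - {"ax":0,"ay":0,"az":0,"x":0.008,"y":0.027,"z":0,"jaw":0}
    - {"ax":0,"ay":0,"az":0,"x":0.01,"y":0.032,"z":0,"jaw":0}
    - {"ax":0,"ay":0,"az":0,"x":0.011,"y":0.034,"z":0,"jaw":0}

```text
time_s: 3.82
tool_pos: [0.537, -0.0929, 0.047]
tool_rot: [0.178, 0.984, 0.0, -0.001]
wrist_force: [-0.8, -0.7, -0.2]
grip_width: -0.0002
finger_force: 0.6
```

```bash
cat > look.py <<'E'
from h import *
from plant import telemetry
import sys
s=telemetry.sense();print(s['time_s'],s['tool_pos'],s['wrist_force'])
m=imaging.camera_model('wrist');im=imaging.snapshot('wrist');cv2.imwrite('pics/%s.png'%sys.argv[1],cv2.cvtColor(im,cv2.COLOR_RGB2BGR))
for i,a,c in blobs(im,'red',20)[2]:
    p=ray(m,c,.05)[0];print('red',a,c,p.round(4),np.degrees(np.arctan2(p[1]+.0882,p[0]-.4925)))
E
python3 look.py w3
```

```text
3.825 [ 0.53695838 -0.09293445  0.04699919] [-0.77136118 -0.68269926 -0.16527547]
red 358 [304.3 264.9] [ 0.544  -0.0727  0.05  ] 16.79154317919693
```

Call:
step_arm:
  motion:
    - {"ax":0,"ay":0,"az":0,"x":0.002,"y":0.003,"z":0,"jaw":0}
    - {"ax":0,"ay":0,"az":0,"x":0.003,"y":0.005,"z":0,"jaw":0}
    - {"ax":0,"ay":0,"az":0,"x":0.003,"y":0.005,"z":0,"jaw":0}

```text
time_s: 4.25
tool_pos: [0.536, -0.0876, 0.047]
tool_rot: [0.178, 0.984, 0.0, -0.001]
wrist_force: [-0.9, -0.9, -0.0]
grip_width: -0.0003
finger_force: 0.5
```

```bash
python3 look.py w4
```

```text
4.25 [ 0.53603422 -0.08757598  0.04703295] [-0.87040064 -0.89324963 -0.03243517]
red 466 [303.3 263. ] [ 0.5419 -0.0674  0.05  ] 22.788164099440593
```

View pics/w4.png

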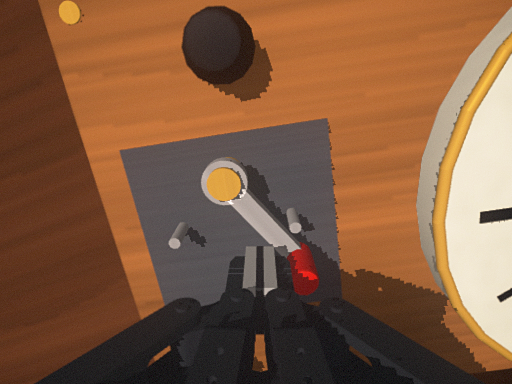

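Call:
step_arm:
  motion:
    - {"ax":0,"ay":0,"az":0,"x":0.001,"y":0.002,"z":0,"jaw":0}
    - {"ax":0,"ay":0,"az":0,"x":0.001,"y":0.003,"z":0,"jaw":0}
    - {"ax":0,"ay":0,"az":0,"x":0.001,"y":0.003,"z":0,"jaw":0}

```text
time_s: 4.68
tool_pos: [0.536, -0.0862, 0.0471]
tool_rot: [0.178, 0.984, -0.001, -0.0]
wrist_force: [-1.8, -4.2, -0.4]
grip_width: -0.0001
finger_force: 2.5
```

```bash
python3 look.py w5
```

```text
4.675 [ 0.53596927 -0.08615594  0.04711344] [-1.81963932 -4.17390306 -0.44166168]
red 459 [302.9 262.2] [ 0.5414 -0.0661  0.05  ] 24.338985672417717
```

Call:
step_arm:
  motion:
    - {"ax":0,"ay":0,"az":0,"x":0,"y":-0.03,"z":0,"jaw":0}
    - {"ax":0,"ay":0,"az":0,"x":0,"y":-0.03,"z":-0.06,"jaw":0}
    - {"ax":0,"ay":0,"az":0,"x":-0.02,"y":0.0,"z":-0.1,"jaw":0}
    - {"ax":0,"ay":0,"az":0,"x":-0.03,"y":0.06,"z":-0.1,"jaw":0}
    - {"ax":0,"ay":0,"az":0,"x":-0.04,"y":0.12,"z":-0.1,"jaw":0}
    - {"ax":0,"ay":0,"az":0,"x":-0.044,"y":0.17,"z":-0.1,"jaw":0}
    - {"ax":0,"ay":0,"az":0,"x":-0.044,"y":0.19,"z":-0.1,"jaw":0}
    - {"ax":0,"ay":0,"az":0,"x":-0.044,"y":0.19,"z":-0.1,"jaw":0}

```text
time_s: 5.72
tool_pos: [0.6446, 0.0798, 0.1471]
tool_rot: [0.176, 0.984, 0.0, -0.0]
wrist_force: [-0.6, -0.1, -0.1]
grip_width: 0.0001
finger_force: 0.0
```

```bash
python3 look.py w6; python3 - <<'E'
from h import *
im=imaging.snapshot('top');m=imaging.camera_model('top')
for i,a,c in blobs(im,'red')[2]: print(a,c,ray(m,c,.047).round(4))
E
```

```text
5.725 [0.64460459 0.07981862 0.14706159] [-0.64497576 -0.10959222 -0.14781176]
red 275 [ 15.1 146.7] [ 0.5427 -0.0776  0.05  ] 11.924207796215596
29 [ 64.  110.9] [[0.7293 0.6057 0.047 ]]
4 [282.5 192.5] [[ 0.5477 -0.0671  0.047 ]]
299 [109.2 238.8] [[0.3668 0.3987 0.047 ]]
```

View pics/w6.png

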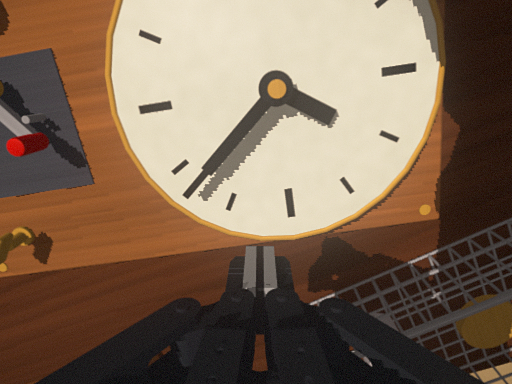

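```bash
python3 - <<'E'
from h import *
from plant import telemetry
m=imaging.camera_model('wrist');s=telemetry.sense()
c=ray(m,(277,89),.068)[0];t=ray(m,(187,195),.0615)[0];d=t-c
print(c,t,np.linalg.norm(d[:2]),np.degrees(np.arctan2(d[1],d[0])))
E=Ro.from_quat(s['tool_rot']).as_matrix();print(E.round(3)[:2,:2], np.degrees(np.arctan2(E[1,1],E[0,1])))
E
```

```text
[0.57172851 0.11430533 0.068     ] [0.61887302 0.02698149 0.0615    ] 0.09923738166488356 -61.636217561394005
[[-0.936  0.352]
 [ 0.352  0.936]] 69.36273356105166
```

```bash
python3 - <<'E'
from h import *
from plant import telemetry
s=telemetry.sense();c=np.array([.571,.1155])
for f in list(range(-30,-200,-10)):
    p=c+.082*np.array([np.cos(np.radians(f)),np.sin(np.radians(f))]);print(f,p.round(3),(totool(s,[*p,.055])*1000).round(1))
E
```

```text
-30 [0.642 0.075] [ 1.5 -1.5 92.4]
-40 [0.634 0.063] [  5.  -15.4  92.4]
-50 [0.624 0.053] [ 10.9 -28.4  92.4]
-60 [0.612 0.044] [ 19.  -40.2  92.4]
-70 [0.599 0.038] [ 29.  -50.4  92.4]
-80 [0.585 0.035] [ 40.6 -58.7  92.4]
-90 [0.571 0.034] [ 53.5 -64.9  92.5]
-100 [0.557 0.035] [ 67.2 -68.8  92.5]
-110 [0.543 0.038] [ 81.5 -70.2  92.5]
-120 [0.53  0.044] [ 95.7 -69.1  92.5]
-130 [0.518 0.053] [109.6 -65.5  92.4]
-140 [0.508 0.063] [122.6 -59.7  92.4]
-150 [0.5   0.075] [134.4 -51.6  92.4]
-160 [0.494 0.087] [144.6 -41.6  92.4]
-170 [0.49  0.101] [152.9 -30.   92.4]
-180 [0.489 0.115] [159.1 -17.1  92.4]
-190 [0.49 0.13] [163.   -3.3  92.4]
```

Call:
step_arm:
  motion:
    - {"ax":0,"ay":0,"az":0,"x":0.0015,"y":-0.0015,"z":0.05,"jaw":0}
    - {"ax":0,"ay":0,"az":0,"x":0.0015,"y":-0.0015,"z":0.092,"jaw":0}
    - {"ax":0,"ay":0,"az":0,"x":0.0015,"y":-0.0015,"z":0.092,"jaw":0}
    - {"ax":0,"ay":0,"az":0,"x":0.005,"y":-0.0155,"z":0.092,"jaw":0}
    - {"ax":0,"ay":0,"az":0,"x":0.011,"y":-0.0285,"z":0.092,"jaw":0}
    - {"ax":0,"ay":0,"az":0,"x":0.019,"y":-0.04,"z":0.092,"jaw":0}
    - {"ax":0,"ay":0,"az":0,"x":0.029,"y":-0.0505,"z":0.092,"jaw":0}

```text
time_s: 6.7
tool_pos: [0.5996, 0.0405, 0.0563]
tool_rot: [0.178, 0.984, 0.001, 0.001]
wrist_force: [1.4, 1.1, 0.2]
grip_width: 0.0002
finger_force: 0.5
```

```bash
python3 look.py w7
```

```text
6.7 [0.5995517  0.0404513  0.05632639] [1.43266584 1.1193306  0.18389775]
red 356 [  7.1 242.4] [ 0.5465 -0.0789  0.05  ] 9.757315790968503
```

View pics/w7.png

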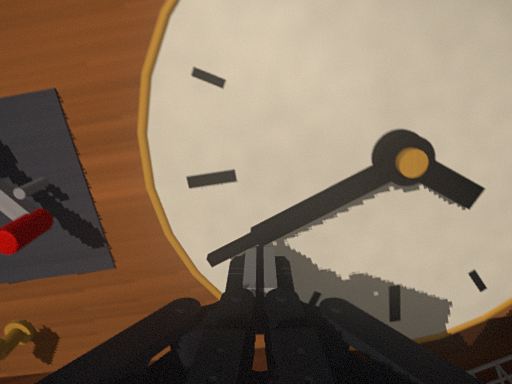

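Call:
step_arm:
  motion:
    - {"ax":0,"ay":0,"az":0,"x":0.0115,"y":-0.0085,"z":0.001,"jaw":0}
    - {"ax":0,"ay":0,"az":0,"x":0.0245,"y":-0.0145,"z":0.001,"jaw":0}
    - {"ax":0,"ay":0,"az":0,"x":0.038,"y":-0.0185,"z":0.001,"jaw":0}
    - {"ax":0,"ay":0,"az":0,"x":0.0525,"y":-0.02,"z":0.001,"jaw":0}
    - {"ax":0,"ay":0,"az":0,"x":0.067,"y":-0.0185,"z":0.001,"jaw":0}
    - {"ax":0,"ay":0,"az":0,"x":0.0805,"y":-0.015,"z":0.001,"jaw":0}
    - {"ax":0,"ay":0,"az":0,"x":0.0935,"y":-0.0095,"z":0.001,"jaw":0}
    - {"ax":0,"ay":0,"az":0,"x":0.1055,"y":-0.001,"z":0.001,"jaw":0}

```text
time_s: 7.75
tool_pos: [0.4999, 0.0775, 0.0543]
tool_rot: [0.178, 0.984, 0.0, 0.0]
wrist_force: [0.2, -0.4, 0.6]
grip_width: -0.0
finger_force: 0.6
```

```bash
python3 look.py w8;python3 - <<'E'
from h import *
from plant import telemetry
s=telemetry.sense();c=np.array([.571,.1155])
for f in list(range(-150,-200,-5)):
    p=c+.082*np.array([np.cos(np.radians(f)),np.sin(np.radians(f))]);print(f,p.round(3),(totool(s,[*p,.055])*1000).round(1))
E
```

```text
7.75 [0.49990606 0.07745386 0.05431797] [ 0.18521607 -0.4132569   0.57993194]
red 2290 [435.6 128.1] [0.4657 0.1741 0.05  ] 95.84139512109559
-150 [0.5   0.075] [-3.1 -4.4 -1. ]
-155 [0.497 0.081] [ 2.2  0.4 -1. ]
-160 [0.494 0.087] [ 7.   5.6 -1. ]
-165 [0.492 0.094] [11.4 11.3 -0.9]
-170 [0.49  0.101] [15.3 17.3 -0.9]
-175 [0.489 0.108] [18.6 23.6 -0.9]
-180 [0.489 0.115] [21.4 30.2 -0.9]
-185 [0.489 0.123] [23.6 37.  -0.9]
-190 [0.49 0.13] [25.2 44.  -0.9]
-195 [0.492 0.137] [26.2 51.1 -0.9]
```

View pics/w8.png

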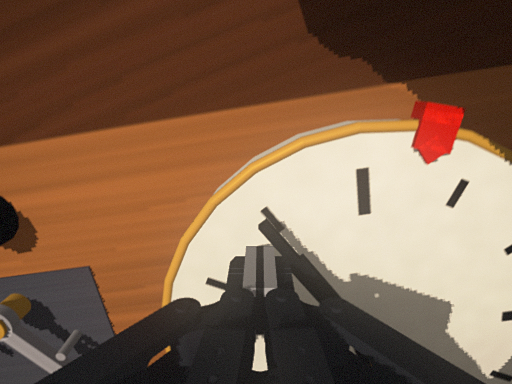

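Call:
step_arm:
  motion:
    - {"ax":0,"ay":0,"az":0,"x":0.007,"y":0.0055,"z":0,"jaw":0}
    - {"ax":0,"ay":0,"az":0,"x":0.0115,"y":0.0115,"z":0,"jaw":0}
    - {"ax":0,"ay":0,"az":0,"x":0.0155,"y":0.0175,"z":0,"jaw":0}
    - {"ax":0,"ay":0,"az":0,"x":0.0185,"y":0.0235,"z":0,"jaw":0}
    - {"ax":0,"ay":0,"az":0,"x":0.0215,"y":0.03,"z":0,"jaw":0}
    - {"ax":0,"ay":0,"az":0,"x":0.0235,"y":0.037,"z":0,"jaw":0}
    - {"ax":0,"ay":0,"az":0,"x":0.0235,"y":0.037,"z":0,"jaw":0}

```text
time_s: 8.68
tool_pos: [0.4912, 0.1207, 0.0542]
tool_rot: [0.177, 0.984, 0.0, -0.0]
wrist_force: [0.1, 0.2, -0.1]
grip_width: -0.0002
finger_force: 0.0
```

```bash
python3 look.py w9;python3 - <<'E'
from h import *
from plant import telemetry
s=telemetry.sense();c=np.array([.571,.1155])
for f in list(range(-183,-200,-3)):
    p=c+.082*np.array([np.cos(np.radians(f)),np.sin(np.radians(f))]);print(f,p.round(3),(totool(s,[*p,.055])*1000).round(1))
E
```

```text
8.675 [0.49121104 0.12070225 0.05416059] [ 0.08820244  0.20048746 -0.06818791]
red 2013 [350.6 177.2] [0.4656 0.1752 0.05  ] 95.83500054927316
-183 [0.489 0.12 ] [ 1.7 -1.1 -0.9]
-186 [0.489 0.124] [ 2.9  3.  -0.9]
-189 [0.49  0.128] [ 3.9  7.2 -0.9]
-192 [0.491 0.133] [ 4.6 11.4 -0.9]
-195 [0.492 0.137] [ 5.1 15.7 -0.9]
-198 [0.493 0.141] [ 5.4 20.  -0.9]
```

View pics/w9.png

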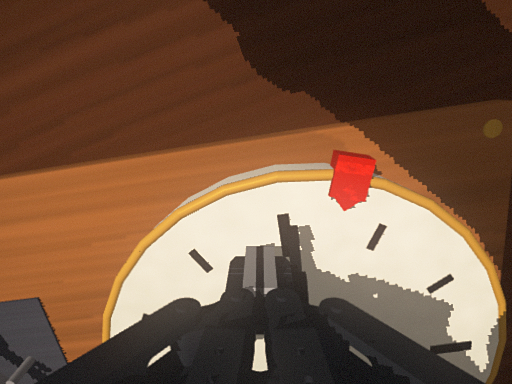

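```bash
python3 - <<'E'
from h import *
m=imaging.camera_model('wrist');c=np.array([.571,.1155])
im=cv2.cvtColor(cv2.imread('pics/w9.png'),cv2.COLOR_BGR2RGB)
for v in (216,222,228,234,240):
    r=im[v,265:325].max(1); k=np.where(r<75)[0]+265; print(v,k.min() if len(k) else None,k.max() if len(k) else None)
for z,p in ((.064,(283,215)),(.0615,(283,215)),(.0455,(347,210)),(.0455,(354,160)),(.044,(347,210))):
    w=ray(m,p,z)[0];d=w[:2]-c;print(z,p,w.round(4),np.hypot(*d).round(4),np.degrees(np.arctan2(d[1],d[0]))%360)
E
```

```text
216 None None
222 None None
228 None None
234 None None
240 None None
0.064 (283, 215) [0.4667 0.1398 0.064 ] 0.1071 166.87558092795967
0.0615 (283, 215) [0.4677 0.1396 0.0615] 0.1061 166.84068197843405
0.0455 (347, 210) [0.483  0.1694 0.0455] 0.1032 148.53241111157345
0.0455 (354, 160) [0.4595 0.1793 0.0455] 0.1285 150.20661455307345
0.044 (347, 210) [0.4837 0.1696 0.044 ] 0.1027 148.23235384312613
```

Call:
step_arm:
  motion:
    - {"ax":0,"ay":0,"az":0,"x":0.003,"y":0.004,"z":0,"jaw":0}
    - {"ax":0,"ay":0,"az":0,"x":0.004,"y":0.008,"z":0,"jaw":0}
    - {"ax":0,"ay":0,"az":0,"x":0.0045,"y":0.0115,"z":0,"jaw":0}
    - {"ax":0,"ay":0,"az":0,"x":0.005,"y":0.0155,"z":0,"jaw":0}
    - {"ax":0,"ay":0,"az":0,"x":0.005,"y":0.0155,"z":0,"jaw":0}

```text
time_s: 9.35
tool_pos: [0.4921, 0.1367, 0.0542]
tool_rot: [0.178, 0.984, 0.0, -0.0]
wrist_force: [-0.6, -0.4, 0.5]
grip_width: -0.0
finger_force: 0.2
```

```bash
cat > tip.py <<'E'
from h import *
import sys
from plant import telemetry
s=telemetry.sense();print(s['time_s'],s['tool_pos'],s['wrist_force'])
m=imaging.camera_model('wrist');c=np.array([.571,.1155])
im=imaging.snapshot('wrist');cv2.imwrite('pics/%s.png'%sys.argv[1],cv2.cvtColor(im,cv2.COLOR_RGB2BGR))
ang=lambda w:np.degrees(np.arctan2(w[1]-c[1],w[0]-c[0]))%360
k,l,b=blobs(im,'red',100);i,a,cc=max(b,key=lambda x:x[1]);ys,xs=np.where(l==i);yt=ys.max();xt=xs[ys>=yt-1].mean()
for p in (cc,(xt,yt)): w=ray(m,p,.046)[0];print('mark',np.round(p,1),w.round(4),ang(w))
g=im.max(2)[195:245,265:400:3]
for v in range(0,50,3): print(v+195,' '.join('%3d'%x for x in g[v]))
E
python3 tip.py w10
```

```text
9.35 [0.49207661 0.13665892 0.05420251] [-0.6302405  -0.41444974  0.53249145]
mark [318.5 186.5] [0.467 0.176 0.046] 149.78977723719242
mark [313.2 219. ] [0.4825 0.1685 0.046 ] 149.09967375117992
195 247 247 247 247 246 246 247 247 246 246 247 219 229 228 228 231 230 237 232 225 230 228 228 228 142 201 210 221 223 226 225 226 221 212 194 164 148 150 178 179 183 183 181 176 173
198 247 248 247 247 247 247 247 247 245 246 247 193 229 229 228 230 245 252 248 231 229 229 229 229 249 248 247 231 196 185 212 223 226 225 222 219 202 172 140 144 172 174 173 176 174
201 247 247 247 247 247 247 246 246 246 246 248 218 229 230 248 254 254 249 250 227 227 230 228 228 251 246 244 242 243 244 243 182 204 222 226 227 224 219 210 180 136 152 173 170 170
204 247 247 247 245 246 248 246 247 247 246 248 228 230 230 233 235 228 237 245 233 228 228 228 225 177 244 245 244 245 244 243 244 245 196 195 216 225 225 225 222 214 190 146 166 165
207 246 246 247 247 246 246 246 246 247 247 246 251 137 236 232 252 229 228 230 255 230 229 229 198 246 244 245 243 243 243 244 244 245 246 246 222 185 208 220 225 226
[... 1524 characters left out ...]
 251  86 104 120 107 142 141 255 248 245 245 245 245 246 246 246 245 246 246 250  86  84 133 246 244 245 245 244 244 245 245 244 244 243 244 244 243
237 246 246 246 246 245 245 245 245 255  85  89  89  90 146 146 143 139 246 244 245 245 246 245 244 245 247 248 111  93  93 240 244 244 245 245 244 245 244 244 245 244 244 244 244 243
240 246 246 245 244 244 246 245 246 255  84  94  91  90 144 143 142 134 247 243 244 245 245 245 246 246 245 246  93  95 107 249 245 244 245 245 245 246 245 245 245 244 246 246 245 243
243 252 157 251 244 248 248 253 245 214  86  86  89  92 142 140 141 253 243 244 245 244 244 245 244 245 249  99  94  90 255 245 245 245 246 245 245 246 246 245 245 245 244 245 245 244
```

```bash
python3 - <<'E'
from h import *
m=imaging.camera_model('wrist');c=np.array([.571,.1155])
w=ray(m,(297,233),.064)[0];print(w,np.degrees(np.arctan2(w[1]-c[1],w[0]-c[0])),np.hypot(*(w[:2]-c)))
mk=c+.1*np.array([np.cos(np.radians(149.5)),np.sin(np.radians(149.5))]);print(mk)
E
```

```text
[0.47811246 0.15916558 0.064     ] 154.822214488983 0.10263906474605859
[0.48483708 0.16625384]
```

Call:
step_arm:
  motion:
    - {"ax":0,"ay":0,"az":0,"x":0.0,"y":0.003,"z":0,"jaw":0}
    - {"ax":0,"ay":0,"az":0,"x":0.0,"y":0.006,"z":0,"jaw":0}
    - {"ax":0,"ay":0,"az":0,"x":0.0,"y":0.0075,"z":0,"jaw":0}
    - {"ax":0,"ay":0,"az":0,"x":0.0,"y":0.0075,"z":0,"jaw":0}

```text
time_s: 9.9
tool_pos: [0.4949, 0.1432, 0.0543]
tool_rot: [0.178, 0.984, 0.0, 0.0]
wrist_force: [-1.0, -0.2, 0.2]
grip_width: 0.0001
finger_force: 0.3
```

```bash
sed -i '/^g=/,$d' tip.py; cat >> tip.py <<'E'
k,l,st,ce=cv2.connectedComponentsWithStats((im.max(2)[200:262,280:330]<115).astype(np.uint8))
for i in range(1,k):
    if st[i,4]>25:
        ys,xs=np.where(l==i);y0=ys.min();p=(xs[(ys<=y0+4)].mean()+280,y0+199.5);w=ray(m,p,.064)[0];print('dark',st[i],p,w.round(4),ang(w),np.hypot(*(w[:2]-c)))
E
python3 tip.py w11
```

```text
9.9 [0.49490425 0.14323792 0.0542969 ] [-0.9917054  -0.19154798  0.22510378]
mark [304.  185.8] [0.4671 0.1761 0.046 ] 149.74684662706304
mark [298.9 218. ] [0.4823 0.1685 0.046 ] 149.15771631502952
dark [  0  35  27  27 386] (np.float64(299.68518518518516), np.float64(234.5)) [0.4821 0.1667 0.064 ] 150.03580474215937 0.1026109296708772
dark [43 43  7 15 54] (np.float64(328.44444444444446), np.float64(242.5)) [0.4905 0.1778 0.064 ] 142.2750874777618 0.10174813393669896
```

Call:
step_arm:
  motion:
    - {"ax":0,"ay":0,"az":0,"x":0.0,"y":-0.012,"z":0,"jaw":0}
    - {"ax":0,"ay":0,"az":0,"x":0.0,"y":-0.02,"z":0,"jaw":0}
    - {"ax":0,"ay":0,"az":0,"x":0.0,"y":-0.02,"z":-0.04,"jaw":0}
    - {"ax":0,"ay":0,"az":0,"x":-0.02,"y":-0.02,"z":-0.09,"jaw":0}
    - {"ax":0,"ay":0,"az":0,"x":-0.06,"y":-0.02,"z":-0.13,"jaw":0}
    - {"ax":0,"ay":0,"az":0,"x":-0.11,"y":-0.02,"z":-0.13,"jaw":0}
    - {"ax":0,"ay":0,"az":0,"x":-0.15,"y":-0.02,"z":-0.13,"jaw":0}
    - {"ax":0,"ay":0,"az":0,"x":-0.15,"y":-0.02,"z":-0.13,"jaw":0}

```text
time_s: 10.95
tool_pos: [0.6301, 0.0687, 0.1841]
tool_rot: [0.18, 0.984, -0.001, 0.001]
wrist_force: [-0.5, -0.1, -1.4]
grip_width: 0.0002
finger_force: 0.0
```

```bash
cat > fin.py <<'E'
from h import *
from plant import telemetry
s=telemetry.sense();print(s['time_s'],s['tool_pos'])
m=imaging.camera_model('wrist');im=imaging.snapshot('wrist')
R=cv2.Rodrigues(m['rvec'])[0]
pj=lambda w:cv2.projectPoints(np.array([w],float),m['rvec'],m['tvec'],m['camera_matrix'],m['distortion'])[0].ravel()
for n,w in (('c',[.571,.1155,.068]),('tip',[.484,.166,.064])): print(n,pj(w))
for i,a,cc in blobs(im,'red',30)[2]: print('red',a,cc,ray(m,cc,.046)[0].round(4))
# spindle: brass blob near the projected centre
u,v=pj([.571,.1155,.068]).astype(int);h=cv2.cvtColor(im,cv2.COLOR_RGB2HSV).astype(int)
g=((h[...,1]>110)&(h[...,0]>12)&(h[...,0]<30)&(h[...,2]>120));g[:max(v-30,0)]=0;g[v+30:]=0;g[:,:max(u-30,0)]=0;g[:,u+30:]=0
ys,xs=np.where(g);c=ray(m,(xs.mean(),ys.mean()),.068)[0];print('c',len(xs),xs.mean(),ys.mean(),c.round(4))
# hand pixels: dark, mapped on the hand's top plane, in an annulus outside the hour hand
ys,xs=np.where(im.max(2)<110);W=ray(m,np.c_[xs,ys],.064)[:,:2]-c[:2];r=np.hypot(*W.T);A=np.degrees(np.arctan2(W[:,1],W[:,0]))%360
k=(r>.052)&(r<.072)&(abs(A-150)<20);print('hand',k.sum(),np.median(A[k]),A[k].std(),'max r',r[(abs(A-150)<4)&(r<.106)].max())
b=max((b for b in blobs(im,'red',30)[2] if np.hypot(*(ray(m,b[2],.046)[0][:2]-[.467,.176]))<.03),key=lambda b:b[1])
w=ray(m,b[2],.046)[0]-c;print('mark',np.degrees(np.arctan2(w[1],w[0])),np.hypot(*w[:2]))
E
python3 fin.py
```

```text
10.95 [0.63008916 0.06866186 0.18412138]
c [290.23648822 100.89229307]
tip [317.90957494 -49.34694055]
red 216 [ 68.9 150.1] [ 0.543  -0.0773  0.046 ]
c 219 294.26940639269407 100.09132420091325 [0.5715 0.1186 0.068 ]
hand 342 151.09146876064796 2.4673253188718145 max r 0.07005890637281074Traceback (most recent call last):
  File "fin.py", line 16, in <module>
    b=max((b for b in blobs(im,'red',30)[2] if np.hypot(*(ray(m,b[2],.046)[0][:2]-[.467,.176]))<.03),key=lambda b:b[1])
ValueError: max() iterable argument is empty
```

Call:
step_arm:
  motion:
    - {"ax":0,"ay":0,"az":0,"x":0.03,"y":0,"z":-0.05,"jaw":0}
    - {"ax":0,"ay":0,"az":0,"x":0.07,"y":0,"z":-0.08,"jaw":0}
    - {"ax":0,"ay":0,"az":0,"x":0.07,"y":0,"z":-0.1,"jaw":0}
    - {"ax":0,"ay":0,"az":0,"x":0.07,"y":0,"z":-0.1,"jaw":0}
    - {"ax":0,"ay":0,"az":0,"x":0.07,"y":0,"z":-0.1,"jaw":0}

```text
time_s: 11.62
tool_pos: [0.5617, 0.0962, 0.2832]
tool_rot: [0.178, 0.984, -0.0, -0.001]
wrist_force: [-0.7, -0.6, -0.7]
grip_width: -0.0001
finger_force: 0.0
```

```bash
python3 fin.py
```

```text
11.625 [0.56171085 0.09615581 0.28320768]
c [278.86566884 165.16870017]
tip [296.60913997  71.30026612]
red 406 [299.   53.5] [0.4679 0.1762 0.046 ]
red 130 [125.9 194.2] [ 0.5449 -0.0738  0.046 ]
c 98 281.61224489795916 164.8877551020408 [0.5718 0.1185 0.068 ]
hand 151 151.0519931461895 2.302244868314865 max r 0.09918643700595793
mark 150.970909320138 0.11883451607407279
```

```bash
python3 -c "
from plant import sign_off;print(sign_off())"
```

```text
the job is handed in; nothing more can be done
None
```

I pushed the lever across to its far end stop, where the pushing force rose from about 1 N to 4.5 N. The minute hand then went clockwise only, to within about 0.1° of the red marker in the last camera check. The arm is clear of the clock and the job was handed in at about 12 s; no verdict came back.

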